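# Ready the ring tweezers over a bearing cover's retaining ring

## Robot

A 7-joint arm with a two-finger parallel gripper is mounted at the origin on the work surface. World frame = base frame: x ahead of the robot, y to its left, z up, the work surface at z = 0. Lengths are in mm, angles in rad, forces in N, time in s.
With the tool pointing down it reaches from about 400 to 875 mm from the base axis. Payload 4.4 kg.
Tool frame: the origin (TCP) lies on the centre line of the jaws, within the pads' length; the fingertips stand 8 mm ahead of it and the grasp point (between the pads) lies 11 mm behind it; x points along the fingers, z is the direction in which the jaws open and shut, and the axes are right-handed (so a half turn about x gives the same grasp; the last joint's range is limited). The gripper opens to 85 mm and grips with 20 to 120 N. Pads are 22 mm wide; open, the fingers measure 114 mm over their backs; the gripper's body (76 mm by 85 mm) begins 54 mm behind the grasp point. The pads swing forward as they close: fully open they stand 13 mm farther back than shut.
Start: joints at [1.193, 0.628, 0.038, 1.517, -0.027, 0.996, -0.02], TCP at [199.429, -618.664, 239.313] pointing down, gripper open.
Joint ranges: [-3.06, 3.06], [-0.37, 2.12], [-1.25, 1.32], [0.18, 2.47], [-1.1, 4.24], [0.23, 1.98], [-2.94, 2.94]. Speed limits (rad/s): [2.57, 2.57, 3.14, 3.14, 3.14, 3.14, 3.14].

## Interface

Orientations are given as [roll, pitch, yaw] about the fixed x, y, z axes, in that order (R = Rz(yaw) Ry(pitch) Rx(roll)).
In Python, from cell import ctrl, get_image, camera_params gives the robot as it stands. The module is installed in compiled form; this text tells all that it offers.
- The arm moves only by the shell command python3 -m handwheel 'ROWS'. ROWS is text: rows parted by semicolons, each of 7 numbers parted by spaces: the opening, from -1 (shut) to 1 (fully open), then the shift along the tool's x, y, z in mm, then the turn, a rotation vector about the tool's x, y, z in rad. In form: grip x y z wx wy wz; .... A call has 1 to 10 rows; each row shifts and turns the pose as measured when the row begins, along the tool's axes as they then stand; what a row does not reach is not made up. A row lasts 1/10 s, in which the tool goes at most 50 mm and 8.59 degrees, less where a joint would pass 70% of its speed; a pose out of reach is approached as far as the arm can. A call with a gripper value outside its range is refused whole. The fingers move at their own pace and stop on an object; the grip force is fixed at half the most. Time passes only in rows, so rows that do not move let the fingers close. It gives the time, the measured TCP pose, the force and the opening at its end, in the units of the state.
- ctrl.read_state(): the state, without advancing time (a new reading comes with each control period).
- get_image(name): name is "side" or "top" or "wrist"; returns the picture (420x560x3 uint8, blue, green, red); there is no depth.
- camera_params(name): a dict with "fx", "fy", "cx", "cy" (pixels), "k1" (the pictures are not rectified: a ray, as slopes to the right and down, at radius r is drawn at 1 + k1 r^2 times it, then the intrinsics apply), "eye" and "orientation" of the camera in the world. Camera axes: x right, y up, looking along -z (the intrinsics and any distortion apply to the point x, -y, -z); pixel columns grow to the right and rows downward; lengths in mm; the calibration is good to about 2 mm. A picture is of the moment at which its call begins: read the wrist's pose just before it. camera_params takes no time and is no camera call; for the wrist camera it gives the pose at the moment of the call.
- ctrl.finish_job(): hands the job in, once; it reports no verdict.
The state is a dict: "clock": time; "qpos": joint angles; "qd": joint speeds; "tau": joint torques, N m; "eef_pos": TCP position; "tool_rot": TCP orientation; "force": force on the tool from outside, world axes, zero at the start; "torque": the same for the moment, N m; "width": finger opening in mm.
Only numpy, scipy, OpenCV 4.12 (cv2) and the standard library are available. Lean on these libraries where they do the work, as an engineer would, in place of code of your own. Each camera call takes 0.05 s, during which the arm holds its last target.

## Task

Get ready to take the retaining ring off the blue bearing cover: first press the sprung white cap in the middle of the cover down to its stop to free the ring, and let it up again. Then lift the sprung ring tweezers off their wooden rest by the two black grips, squeeze them until their two red tips are as far apart as the ring's two yellow-marked eyes (16 mm between centres), and hold them level and steady with one tip about a centimetre above each eye, touching nothing. Finish while still holding them squeezed there, and leave the bearing, spanner, hammer and grease can where they are.

Things in the scene. Friction and masses are not known exactly. Their poses are not given: they have to be found in the camera images.
- cover: Blue round bearing cover fixed to the bench: flange 120 mm across, 12 mm high; hub 92 mm across, top face 30 mm above the bench. A retaining ring lies on the top face; its two yellow lugs with black eyes are on the cover's -x side, which always faces the robot within about 0.45 rad. Origin: centre of the underside; z up.
- cap_top (a point): Centre of the top of the white cap, a round sprung plunger head 26 mm across in the middle of the cover; its top stands 56 mm above the bench when up, 46 mm when fully down.
- cap (a joint): Travel of the white cap, m: 0 is up, 0.010 is down on its stop. The spring needs 3 N to start and 8 N at the stop, and lifts the cap again by itself.
- eye_left (a point): Centre of the top of one eye of the retaining ring: an 8 mm black dot on a yellow lug 14 mm across, 34 mm above the bench, 28 mm from the cover's centre towards its -x and 8 mm towards its +y. Axes as the cover's.
- eye_right (a point): The other eye, 8 mm towards the cover's -y, so the eyes are 16 mm apart. Either tip may be over either eye.
- rest: Fixed wooden rest: flat base 155 x 74 x 8 mm with two cross bars, tops 45 mm above the bench, 92 mm behind (-x) and 31 mm ahead (+x) of its origin (on the bench). The tweezers lie on the bars, their origin above the rest's within 5 mm and their yaw within 0.06 rad. Between the bars, beside the grips, fingers can go down to 8 mm above the bench.
- tweezers: Sprung tweezers, 166 mm long, 90 g (varies), balanced near the grips, lying level along their own x, tips ahead (+x), spine behind. The outer faces of the black rubber grips (36 mm long, centred at x = 0, 0 to 18 mm above the origin) are about 46 mm apart when open, 32 mm and parallel when the tips are 16 mm apart. Origin: between the grips at the underside, 45 mm above the bench on the rest; z up.
- blade_left (a joint): Closing angle of the left (+y) blade, rad: 0 open (tips 37 mm apart), 0.075 with tips 16 mm apart if both blades are at it, 0.125 the limit. It swings about an upright hinge 90 mm behind the grips' centre. Each grip pushes out with about 3.5 N open, 9 N at 0.075, 12.5 N at the limit. Tip spacing = 16 mm + 140 mm x (0.150 - sum of both angles).
- blade_right (a joint): The same for the right (-y) blade. 1 mm less across the grips brings the tips about 1.55 mm nearer to each other.
- tip_left (a point): Lower end of the left red tip, a pin 5 mm across that points straight down: 50 mm ahead (+x) of the grips' centre and 25 mm below the tweezers' origin.
- tip_right (a point): Lower end of the right red tip, a pin 5 mm across.
- bearing: Bystander: loose steel bearing ring 52 mm across, 15 mm high, between cover and rest. Origin: centre of the underside.
- wrench: Bystander: steel spanner lying on the far side of the bench, roughly across (along y).
- hammer: Bystander: hammer lying at the left side.
- grease: Bystander: closed red can 66 mm across and 90 mm high at the right side. Origin: centre of the underside.
There are look-alikes about, which are no part of the job. What is meant by the cover is not green, pink or purple, and is the smaller of those in its own colour.

How it is judged (in metres and radians):
On the way, in this order (a step that is already met when the one before it is completed fails the run):
1. the white cap is pressed down to its stop (value of joint cap above 0.0085 m), for 0.1 s.
2. the cap is up again and the tweezers are lifted off their rest in the gripper (value of joint cap below 0.003 m and height (world z) of tweezers above 0.055 m and contact force between tweezers and rest below 0.1 N and contact force between the fingers and tweezers above 1 N), for 0.2 s.
At the end, for the whole second after the job is handed in: The gripper holds the tweezers off the rest (force over 2 N) and level (within 0.2 rad), tips 13.5 to 18.5 mm apart between centres, one tip over each eye within 5 mm horizontally and 1 to 20 mm above it, the cap up, nothing touching the cover, tweezers and blades still (under 0.02 m/s, 0.03 rad/s) (((horizontal distance between tip_left and eye_left below 0.005 m and horizontal distance between tip_right and eye_right below 0.005 m) or (horizontal distance between tip_left and eye_right below 0.005 m and horizontal distance between tip_right and eye_left below 0.005 m)) and distance between tip_left and tip_right between 0.0135 and 0.0185 m and z of tip_left in the frame of eye_left between 0.001 and 0.02 m and z of tip_right in the frame of eye_left between 0.001 and 0.02 m and value of joint cap below 0.003 m and angle between tweezers's own z axis and vertical below 0.2 rad and contact force between the fingers and tweezers above 2 N and contact force between tweezers and rest below 0.1 N and contact force between each of tweezers, the arm and cover below 0.1 N and linear speed of tweezers below 0.02 m/s and velocity of joint blade_left between -0.03 and 0.03 rad/s and velocity of joint blade_right between -0.03 and 0.03 rad/s); the arm keeps its last pose, push and grip.
It fails at once if the bearing is moved more than 20 mm (distance of bearing from where it was at the start of the episode above 0.02 m).
It fails at once if the spanner is moved more than 20 mm (distance of wrench from where it was at the start of the episode above 0.02 m).
It fails at once if the hammer is moved more than 20 mm (distance of hammer from where it was at the start of the episode above 0.02 m).
It fails at once if the grease can is moved more than 20 mm (distance of grease from where it was at the start of the episode above 0.02 m).
It also fails if it takes over 51 s, if anything falls off the work surface, if the arm or the gripper's body presses on something with over 40 N, if the wrist force passes 120 N, or if a joint passes its speed limit or range.

## Working session

There is one attempt and no reset: what is moved stays moved. The work goes in short steps, Python scripts to look and compute and a shell command to move; the robot and the scene stay as the last step left them, time stands still between calls to the robot, and variables do not carry over. Pictures are saved under pics/ and viewed, and the job is handed in when it is done.

```bash
mkdir -p pics; ls; cat > h.py <<'E'
import numpy as np, cv2
from scipy.spatial.transform import Rotation as R
from cell import ctrl,get_image,camera_params
def Rm(o):
    o=np.array(o,float)
    if o.shape==(3,3): return o
    if o.shape==(3,): return R.from_euler('xyz',o).as_matrix()
    return None
def proj(cp,P):
    M=Rm(cp['orientation']); c=M.T@(np.array(P,float)-np.array(cp['eye']))
    x,y=c[0]/-c[2],-c[1]/-c[2]; f=1+cp['k1']*(x*x+y*y)
    return np.array([cp['fx']*x*f+cp['cx'],cp['fy']*y*f+cp['cy']])
def unproj(cp,u,v,z):
    x0=(u-cp['cx'])/cp['fx'];y0=(v-cp['cy'])/cp['fy'];x,y=x0,y0
    for _ in range(30):
        f=1+cp['k1']*(x*x+y*y);x,y=x0/f,y0/f
    d=Rm(cp['orientation'])@np.array([x,-y,-1.]);e=np.array(cp['eye'])
    return e+d*(z-e[2])/d[2]
E
python3 - <<'E'
from h import *
print(ctrl.read_state())
for n in ("side","top","wrist"):
    print(n,camera_params(n)); cv2.imwrite(f'pics/{n}0.png',get_image(n))
E
```

```text
pics
{'clock': 0.0, 'qpos': array([ 1.19318654,  0.62933567,  0.03845102,  1.51840345, -0.02701906,
        0.99630905, -0.01999993]), 'qd': array([-0.00088557, -0.00107664, -0.00120318,  0.00288368,  0.00084071,
        0.000814  ,  0.00022327]), 'tau': array([ 6.70963873e-04, -5.63400793e+01,  1.22652970e+00, -1.93446779e+01,
        1.11273938e-02,  1.06951417e-02,  3.88302638e-06]), 'eef_pos': array([ 199.24110931, -618.04644749,  238.3846917 ]), 'tool_rot': array([-3.13371925,  1.56885896,  1.89046107]), 'force': array([-0.39873409, -0.1015197 ,  0.46050638]), 'torque': array([-0.02684343, -0.00680224,  0.00617327]), 'width': 85.67511221616157}
side {'fx': 486.65507466620676, 'fy': 486.65507466620676, 'cx': 282.3472714651434, 'cy': 204.7393329537407, 'k1': -0.06437607223680028, 'eye': array([ 57.52193311, 888.78992267, 838.68291133]), 'orientation': array([ 0.90441407, -0.01975611, -2.61490523])}
top {'fx': 472.2717239931913, 'fy': 472.2717239931913, 'cx': 275.8287192679235, 'cy': 207.71455633800713, 'k1': -0.12037364802917412, 'eye': array([ 422.94722494,   26.44681564, 1263.46070371]), 'orientation': array([ 0.11679889, -0.0128947 , -1.57898219])}
wrist {'fx': 370.172194263262, 'fy': 370.172194263262, 'cx': 274.2306080260736, 'cy': 207.86118826080693, 'k1': -0.036031708364274245, 'eye': array([ 265.23293241, -595.95067436,  372.54591515]), 'orientation': array([-0.27890153,  0.00154139, -1.25972865])}
```

View pics/top0.png

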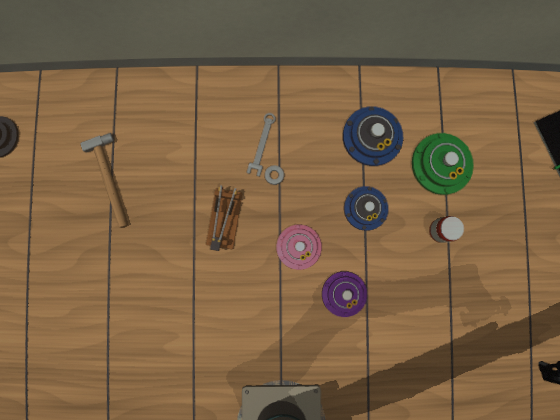

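View pics/side0.png

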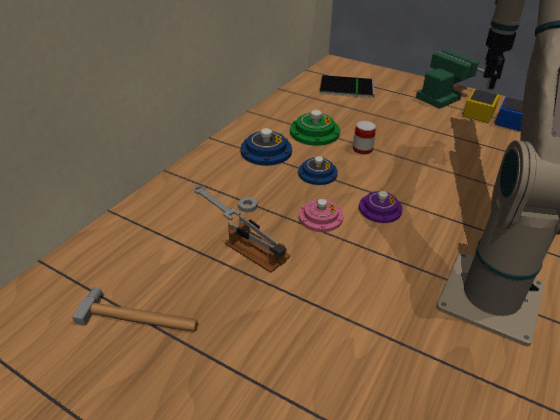

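Candidates in the top view are large blue (373,136), small blue (367,208), green (443,163), pink (300,246) and purple (345,294). The smaller blue one at (367,208) fits the description. The tweezers and rest are at about (226,218), the bearing is at (275,175) and the can is at (447,229). I'll check these in close crops.

```bash
python3 - <<'E'
from h import *
im=cv2.imread('pics/top0.png')
a=cv2.resize(im[178:238,332:402],None,fx=8,fy=8,interpolation=cv2.INTER_CUBIC)
b=cv2.resize(im[175:260,195:290],None,fx=7,fy=7,interpolation=cv2.INTER_CUBIC)
cv2.imwrite('pics/cA.png',a);cv2.imwrite('pics/cB.png',b)
cp=camera_params('top')
for n,u,v,z in [('cap',369.5,206.5,56),('bluehub',367,208,10),('bigcap',378,130,56),('bearing',275,175,15),('grease',451,229,90)]: print(n,unproj(cp,u,v,z))
E
```

```text
cap [ 566.05242603 -233.33845919   56.        ]
bluehub [ 567.48352962 -236.29657033   10.        ]
bigcap [ 770.61023285 -263.50153519   56.        ]
bearing [657.76772177  10.65013689  15.        ]
grease [ 502.99797491 -435.21548171   90.        ]
```

View pics/cA.png

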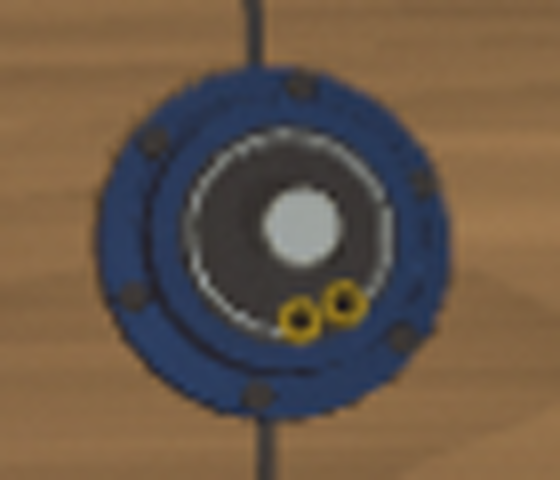

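View pics/cB.png

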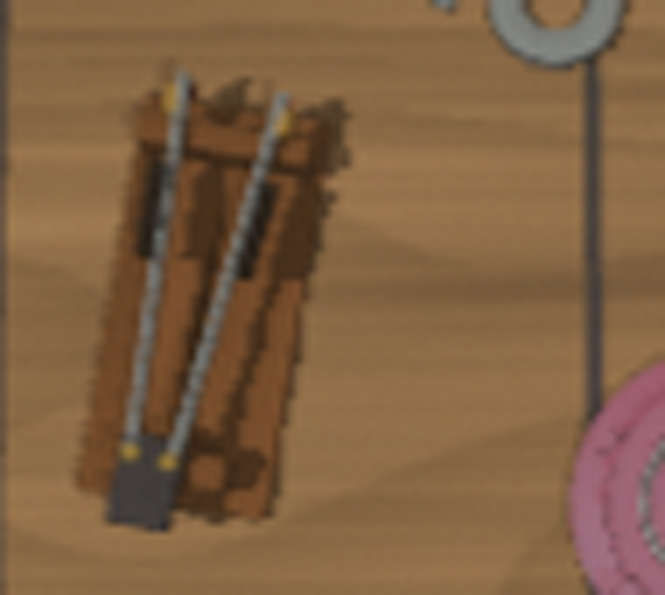

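```bash
cat >> h.py <<'E'
def go(P,yaw=None):
    """print tool-frame delta to world pos P, tool z at angle yaw (mod pi)"""
    s=ctrl.read_state(); M=Rm(s['tool_rot']); d=M.T@(np.array(P,float)-s['eef_pos'])
    print('t',s['clock'],'pos',s['eef_pos'].round(2),'F',s['force'].round(1),'w',round(s['width'],1))
    print('toolx',M[:,0].round(3),'z-yaw',round(np.arctan2(M[1,2],M[0,2]),4),'q7',s['qpos'][6].round(2))
    print('delta tool',d.round(2),'norm',np.linalg.norm(d).round(1))
    if yaw is not None:
        best=None
        for y in (yaw,yaw+np.pi):
            x=np.array([0,0,-1.]);z=np.array([np.cos(y),np.sin(y),0]);T=np.stack([x,np.cross(z,x),z],1)
            rv=R.from_matrix(M.T@T).as_rotvec()
            print('  turn',rv.round(4))
E
python3 - <<'E'
from h import *
cp=camera_params('top')
def A(u,v,z): return unproj(cp,332+(u+.5)/8-.5,178+(v+.5)/8-.5,z)
def B(u,v,z): return unproj(cp,195+(u+.5)/7-.5,175+(v+.5)/7-.5,z)
cap=A(301,226,56);e1=A(302,319,34);e2=A(345,303,34)
print(cap,e1,e2,np.linalg.norm(e1-e2),np.linalg.norm((e1+e2)/2-cap))
d=cap-(e1+e2)/2;print('cover yaw',np.arctan2(d[1],d[0]),np.arctan2(*( (e1-e2)[[1,0]]))-np.pi/2)
sp=B(140,485,60);tl=B(180,95,63);tr=B(282,118,63);hl=B(130,451,63);hr=B(168,461,63)
print('spine',sp,'tips',tl,tr,np.linalg.norm(tl-tr),'hinge',hl,hr)
d=(tl+tr)/2-(hl+hr)/2;print('tw yaw',np.arctan2(d[1],d[0]),np.linalg.norm(d))
go(cap+[0,0,144])
E
```

```text
[ 567.85405704 -232.57442431   56.        ] [ 539.64778082 -236.67107659   34.        ] [ 544.83144291 -251.18853992   34.        ] 15.415157934765015 35.62365150010688
cover yaw 0.4172845810289368 0.3429539143632141
spine [472.43452774 166.48746722  60.        ] tips [615.33554807 152.31709041  63.        ] [606.52012322 114.76171287  63.        ] 38.5761337844499 hinge [484.66885192 169.83701249  63.        ] [480.96226657 155.99160228  63.        ]
tw yaw -0.22539426611019892 131.43683065585495
t 0.15 pos [ 199.3  -618.22  238.62] F [ 0.9  0.7 -0.3] w 85.1
toolx [-0.     0.001 -1.   ] z-yaw -1.259 q7 -0.02
delta tool [  38.99  469.08 -253.95] norm 534.8
```

```bash
python3 -m handwheel '-1 0 42 -23 0 0 0;-1 0 42 -23 0 0 0;-1 0 42 -23 0 0 0;-1 0 42 -23 0 0 0;-1 0 42 -23 0 0 0;-1 0 42 -23 0 0 0;-1 0 42 -23 0 0 0;-1 0 42 -23 0 0 0;-1 0 42 -23 0 0 0;-1 0 30 -15 0 0 0'
python3 - <<'E'
from h import *
go([568,-232.5,200])
E
```

```text
clock: 1.15
eef_pos: [525.4, -276.4, 233.5]
tool_rot: [-1.913, 1.564, 3.096]
force: [0.7, -0.2, 0.1]
width: -0.0
t 1.15 pos [ 525.36 -276.41  233.51] F [ 0.7 -0.2  0.1] w -0.0
toolx [-0.007  0.    -1.   ] z-yaw -1.2742 q7 -0.82
delta tool [ 33.23  53.82 -29.45] norm 69.8
```

Take a wrist view from about here to refine the cover.

```bash
python3 -m handwheel '-1 0 0 0 0 0 0;-1 0 0 0 0 0 0'
python3 - <<'E'
from h import *
import json
cp=camera_params('wrist');im=get_image('wrist');cv2.imwrite('pics/w1.png',im)
json.dump({k:(v.tolist() if hasattr(v,'tolist') else v) for k,v in cp.items()},open('w1.json','w'))
for P in ([568,-232.5,56],[539.6,-236.7,34],[544.8,-251.2,34]): print(proj(cp,P))
E
```

```text
clock: 1.35
eef_pos: [529.7, -269.7, 232.7]
tool_rot: [-2.445, 1.564, 2.575]
force: [-1.3, -0.5, -0.5]
width: 0.1
[247.54701812 128.69161646]
[244.89253132 158.87797518]
[261.95266075 158.2436209 ]
```

View pics/w1.png

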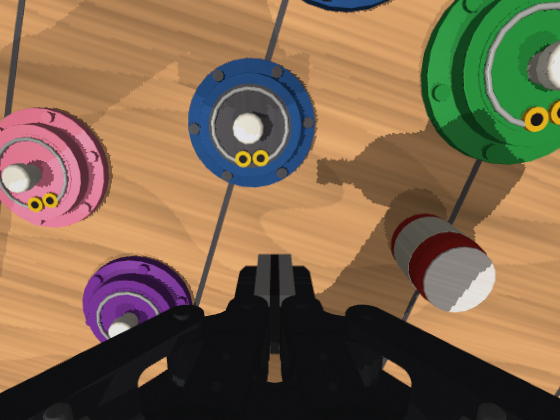

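The small blue cover's cap is at (247,128) and its eyes are at (243,158) and (260,158). All are within about 1.5 px of the projections, so the choice and position are confirmed. Next I move above the cap.

```bash
python3 - <<'E'
from h import *
cp=__import__('json').load(open('w1.json'))
print(unproj(cp,247.3,128,56),unproj(cp,243.2,158.3,34),unproj(cp,260.6,158,34))
go([568,-232.5,110])
E
```

```text
[ 568.47596521 -232.14680208   56.        ] [ 539.64087774 -235.09703672   34.        ] [ 544.64193637 -249.97362811   34.        ]
t 1.4 pos [ 529.93 -269.42  232.68] F [ 0.2  1.2 -0.3] w -0.2
toolx [-0.005  0.004 -1.   ] z-yaw -1.2634 q7 -0.82
delta tool [122.65  47.86 -22.99] norm 133.7
```

```bash
python3 -m handwheel '-1 22 16 -8 0 0 0;-1 35 16 -8 0 0 0;-1 30 12 -6 0 0 0;-1 24 5 -2 0 0 0;-1 12 0 0 0 0 0;-1 0 0 0 0 0 0'
python3 - <<'E'
from h import *
go([568.2,-232.4,68])
E
```

```text
clock: 2.0
eef_pos: [564.5, -243.0, 107.3]
tool_rot: [-1.32, 1.565, -2.6]
force: [-0.2, 0.4, 0.4]
width: 0.1
t 2.0 pos [ 564.46 -243.01  107.35] F [-0.2  0.4  0.4] w 0.1
toolx [-0.005 -0.003 -1.   ] z-yaw -1.2804 q7 -0.9
delta tool [39.3   6.84 -9.14] norm 40.9
```

```bash
python3 -m handwheel '-1 10 6 -8 0 0 0;-1 10 1 -1 0 0 0;-1 8 0 0 0 0 0;-1 0 0 0 0 0 0'
python3 - <<'E'
from h import *
go([568.2,-232.4,58])
cp=camera_params('wrist');cv2.imwrite('pics/w2.png',get_image('wrist')); print(proj(cp,[568.2,-232.4,56]))
E
```

```text
clock: 2.4
eef_pos: [568.8, -235.3, 80.3]
tool_rot: [-0.478, 1.565, -1.763]
force: [-0.3, 1.0, -1.2]
width: -0.1
t 2.4 pos [ 568.81 -235.27   80.27] F [-0.3  1.  -1.2] w -0.1
toolx [-0.001 -0.006 -1.   ] z-yaw -1.2847 q7 -0.91
delta tool [22.25  0.28 -3.04] norm 22.5
[270.07058186 257.60577525]
```

View pics/w2.png

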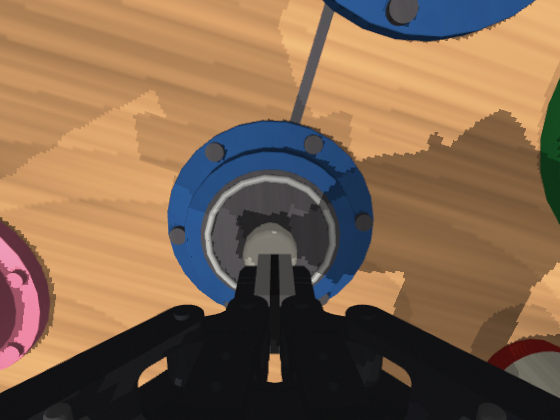

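The shut fingers sit over the white cap, visible at (270,245). I press down now.

```bash
python3 -m handwheel '-1 6 0 -3 0 0 0;-1 7 0 0 0 0 0;-1 5 0 0 0 0 0;-1 4 0 0 0 0 0;-1 3 0 0 0 0 0'
python3 - <<'E'
from h import *
go([568.2,-232.4,54])
E
```

```text
clock: 2.95
eef_pos: [569.5, -233.4, 56.3]
tool_rot: [0.085, 1.563, -1.2]
force: [-1.7, 1.4, 7.3]
width: -0.1
t 2.95 pos [ 569.48 -233.39   56.26] F [-1.7  1.4  7.3] w -0.1
toolx [ 0.003 -0.008 -1.   ] z-yaw -1.2852 q7 -0.92
delta tool [ 2.25 -0.95 -1.33] norm 2.8
```

```bash
python3 -m handwheel '-1 3 0 0 0 0 0;-1 3 0 0 0 0 0;-1 3 0 0 0 0 0'
```

```text
clock: 3.25
eef_pos: [569.6, -233.5, 53.9]
tool_rot: [0.14, 1.563, -1.146]
force: [-8.1, 2.5, 28.8]
width: 0.2
```

```bash
python3 -m handwheel '-1 2 0 0 0 0 0;-1 2 0 0 0 0 0;-1 -10 0 0 0 0 0;-1 -25 0 0 0 0 0;-1 -40 0 0 0 0 0;-1 -45 0 0 0 0 0;-1 -30 0 0 0 0 0'
python3 - <<'E'
from h import *
cp=camera_params('top')
for n,P in [('wristtip',0)]: pass
# grip centre estimate
h=(np.array([484.67,169.84])+[480.96,155.99])/2; t=(np.array([615.34,152.32])+[606.52,114.76])/2
u=(t-h)/np.linalg.norm(t-h); print(h,t,u, 'grip c', t-50*u, 'from hinge',h+90*u)
go([565,143,220],np.arctan2(u[1],u[0])+np.pi/2)
E
```

```text
clock: 3.95
eef_pos: [566.4, -231.5, 204.4]
tool_rot: [-1.051, 1.565, -2.337]
force: [-0.1, -0.7, 0.0]
width: -0.1
[482.815 162.915] [610.93 133.54] [ 0.97470695 -0.22348684] grip c [562.19465266 144.71434202] from hinge [570.53862521 142.80118436]
t 3.95 pos [ 566.44 -231.53  204.43] F [-0.1 -0.7  0. ] w -0.1
toolx [-0.004 -0.004 -1.   ] z-yaw -1.2862 q7 -0.92
delta tool [ -17.13  103.71 -359.82] norm 374.9
  turn [-2.6316 -0.0056  0.0055]
  turn [0.51   0.0041 0.0042]
```

The press read 29 N at TCP z=53.9, which means the cap was on its stop. It is released now and I go to the tweezers.

```bash
python3 -m handwheel '1 -2 12 -44 0 0 0;1 -2 12 -44 0 0 0;1 -2 12 -44 0 0 0;1 -2 12 -44 0 0 0;1 -2 12 -44 0 0 0;1 -2 12 -44 0 0 0;1 0 12 -44 0.1 0 0;1 0 0 -20 0.13 0 0;1 0 0 0 0.13 0 0;1 0 0 0 0.13 0 0'
python3 -m handwheel '1 0 0 0 0 0 0;1 0 0 0 0 0 0'
python3 - <<'E'
from h import *
import json
go([565,143.5,180],-.225+np.pi/2)
cp=camera_params('wrist');cv2.imwrite('pics/w3.png',get_image('wrist')); 
json.dump({k:(v.tolist() if hasattr(v,'tolist') else v) for k,v in cp.items()},open('w3.json','w'))
E
```

```text
clock: 4.95
eef_pos: [562.0, 118.3, 217.9]
tool_rot: [1.191, 1.558, -0.606]
force: [0.1, -0.7, -0.5]
width: 85.5
clock: 5.15
eef_pos: [561.6, 119.3, 217.4]
tool_rot: [1.129, 1.558, -0.664]
force: [-0.2, -0.5, 0.3]
width: 85.2
t 5.15 pos [561.6  119.33 217.4 ] F [-0.2 -0.5  0.3] w 85.2
toolx [ 0.01  -0.008 -1.   ] z-yaw -1.7933 q7 -1.93
delta tool [ 37.24  -2.45 -24.53] norm 44.7
  turn [-3.139   0.0182  0.0086]
  turn [ 0.0025  0.0055 -0.0116]
```

View pics/w3.png

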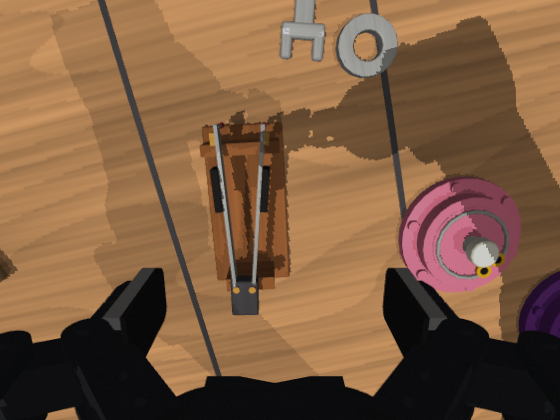

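```bash
python3 - <<'E'
import cv2
im=cv2.imread('pics/w3.png')
cv2.imwrite('pics/c3.png',cv2.resize(im[110:325,185:310],None,fx=2.75,fy=2.75,interpolation=cv2.INTER_CUBIC)[:590])
E
```

```text
(no output)
```

View pics/c3.png

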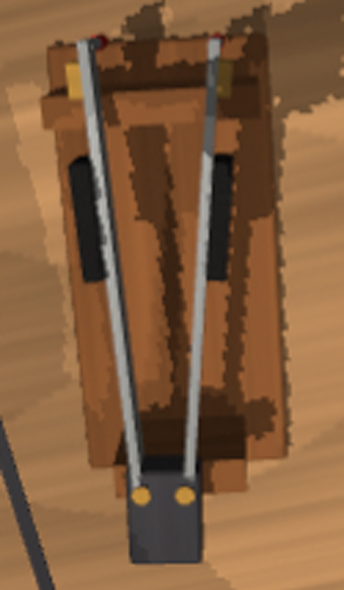

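```bash
python3 - <<'E'
from h import *
cp=__import__('json').load(open('w3.json'))
def C(u,v,z=63): return unproj(cp,185+(u+.5)/2.75-.5,110+(v+.5)/2.75-.5,z)[:2]
L=[C(71,163),C(86,282)];Rr=[C(233,158),C(227,280)];s=[C(141,496),C(185,495)];b=[C(83,42),C(215,40)]
gl=sum(L)/2;gr=sum(Rr)/2;print(gl,gr,np.linalg.norm(gl-gr),np.linalg.norm(L[0]-L[1]),np.linalg.norm(Rr[0]-Rr[1]))
g=(gl+gr)/2;S=sum(s)/2;F=sum(b)/2
for a,c in((g,S),(F,S),(F,g)):
  d=a-c;print(np.arctan2(d[1],d[0]),np.linalg.norm(d))
print('centre',g,'front',F,'S',S)
E
```

```text
[574.77140016 166.39425808] [565.95704323 123.2239389 ] 44.06097304464261 35.58094607205458 36.33194546529218
-0.2163157207189493 88.02211303218606
-0.216881197304665 139.45797021929457
-0.217848896004731 51.435895343582395
centre [570.3642217  144.80909849] front [620.5844104  133.69226548] S [484.39347783 163.70151975]
```

```bash
python3 -m handwheel '1 10 2 -13 0 0.005 -0.011;1 30 4 -12 0 0 0;1 30 0 0 0 0 0;1 25 0 0 0 0 0;1 8 0 0 0 0 0;1 0 0 0 0 0 0'
python3 - <<'E'
from h import *
go([570.4,144.8,40],-.217+np.pi/2)
E
```

```text
clock: 5.8
eef_pos: [577.1, 145.1, 109.1]
tool_rot: [2.992, 1.565, 1.203]
force: [-0.5, -0.9, -0.3]
width: 85.0
t 5.8 pos [577.1  145.15 109.08] F [-0.5 -0.9 -0.3] w 85.0
toolx [ 0.002  0.005 -1.   ] z-yaw -1.7893 q7 -1.92
delta tool [69.06 -6.53  2.18] norm 69.4
  turn [ 3.1401e+00 -1.3000e-03  8.8000e-03]
  turn [-0.0015 -0.0056 -0.0008]
```

```bash
python3 -m handwheel '1 15 -4 2 0 -0.005 0;1 16 -2 0 0 0 0;1 14 0 0 0 0 0;1 8 0 0 0 0 0;1 0 0 0 0 0 0'
python3 - <<'E'
from h import *
go([570.4,144.8,40],-.217+np.pi/2)
cv2.imwrite('pics/w4.png',get_image('wrist'))
E
```

```text
clock: 6.3
eef_pos: [575.5, 145.4, 57.9]
tool_rot: [2.183, 1.562, 0.393]
force: [0.3, 0.5, 1.5]
width: 85.4
t 6.3 pos [575.46 145.43  57.95] F [0.3 0.5 1.5] w 85.4
toolx [ 0.009  0.004 -1.   ] z-yaw -1.7892 q7 -1.91
delta tool [17.9  -4.94  1.81] norm 18.7
  turn [ 3.1402 -0.0119  0.0083]
  turn [-0.0014 -0.0053 -0.0076]
```

View pics/w4.png

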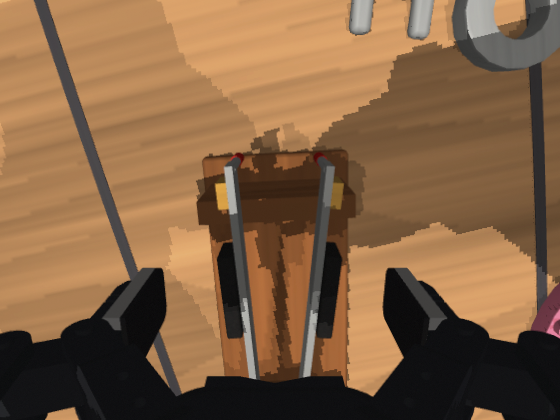

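The jaws straddle the grips (about 230,290 and 328,290), clear of the bars.

```bash
python3 - <<'E'
from h import *
cp=camera_params('wrist')
L=[unproj(cp,218,245,63),unproj(cp,226,337,63)];r=[unproj(cp,342,245,63),unproj(cp,335,336,63)]
g=sum(L+r)/4;print(g,np.linalg.norm(L[0]-L[1]),np.linalg.norm((L[0]+L[1]-r[0]-r[1])/2))
go([g[0],g[1],40],-.217+np.pi/2)
E
```

```text
[573.1222055 144.5174887  63.       ] 40.004224420950116 45.41596920968132
t 6.35 pos [575.84 145.5   58.47] F [ 0.  -0.3  0.2] w 85.5
toolx [ 0.009  0.004 -1.   ] z-yaw -1.7891 q7 -1.91
delta tool [18.44 -2.6   1.65] norm 18.7
  turn [ 3.1402 -0.0132  0.0088]
  turn [-0.0014 -0.0056 -0.0084]
```

```bash
python3 -m handwheel '1 9 -4 1.7 0 -0.005 -0.008;1 8 -2 0 0 0 0;1 4 0 0 0 0 0;1 1 0 0 0 0 0'
python3 - <<'E'
from h import *
go([571.5,144.6,40],-.217+np.pi/2)
E
```

```text
clock: 6.75
eef_pos: [570.7, 145.4, 36.5]
tool_rot: [2.178, 1.568, 0.388]
force: [0.1, -0.0, -0.3]
width: 85.2
t 6.75 pos [570.68 145.43  36.46] F [ 0.1 -0.  -0.3] w 85.2
toolx [ 0.003  0.001 -1.   ] z-yaw -1.7893 q7 -1.91
delta tool [-3.54  0.98  0.62] norm 3.7
  turn [ 3.1401e+00 -4.1000e-03  2.8000e-03]
  turn [-0.0015 -0.0018 -0.0026]
```

```bash
python3 -m handwheel '0.2 -4 1 0.6 0 0 0;0.1 0 0 0 0 0 0;0.1 0 0 0 0 0 0;0.1 0 0 0 0 0 0;-0.05 0 0 0 0 0 0;-0.05 0 0 0 0 0 0;-0.15 0 0 0 0 0 0;-0.15 0 0 0 0 0 0;-0.25 0 0 0 0 0 0;-0.25 0 0 0 0 0 0'
python3 - <<'E'
from h import *
go([571.5,144.6,40],-.217+np.pi/2)
cv2.imwrite('pics/w5.png',get_image('wrist'))
E
```

```text
clock: 7.75
eef_pos: [572.8, 144.5, 42.7]
tool_rot: [2.078, 1.565, 0.288]
force: [-0.1, -1.0, 0.9]
width: 31.8
t 7.75 pos [572.78 144.48  42.69] F [-0.1 -1.   0.9] w 31.8
toolx [ 0.006  0.002 -1.   ] z-yaw -1.7892 q7 -1.91
delta tool [ 2.68 -1.28  0.17] norm 3.0
  turn [ 3.1402 -0.008   0.0045]
  turn [-0.0014 -0.0028 -0.0051]
```

View pics/w5.png

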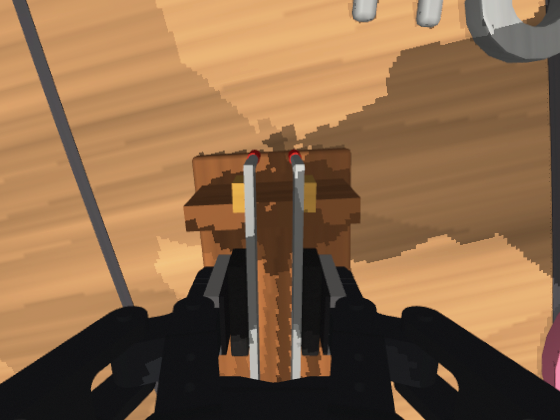

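The grips are held at 31.8 mm, with the blades parallel and the tips at (253,156) and (294,156). I lift now.

```bash
python3 -m handwheel '-0.25 -5 0 0 0 0 0;-0.25 -8 0 0 0 0 0;-0.25 -12 0 0 0 0 0;-0.25 -15 0 0 0 0 0;-0.25 -15 0 0 0 0 0;-0.25 -15 0 0 0 0 0;-0.25 -15 0 0 0 0 0;-0.25 -10 0 0 0 0 0;-0.25 -5 0 0 0 0 0;-0.25 0 0 0 0 0 0'
python3 - <<'E'
from h import *
import json
go([505,-285,140],.37-np.pi/2)
cp=camera_params('wrist');cv2.imwrite('pics/w6.png',get_image('wrist'));cv2.imwrite('pics/s6.png',get_image('side')[150:300,180:380].repeat(4,0).repeat(4,1))
json.dump({k:(v.tolist() if hasattr(v,'tolist') else v) for k,v in cp.items()},open('w6.json','w'))
E
```

```text
clock: 8.8
eef_pos: [571.8, 144.7, 151.3]
tool_rot: [2.16, 1.564, 0.371]
force: [0.3, -0.6, -1.3]
width: 32.3
t 8.8 pos [571.83 144.67 151.34] F [ 0.3 -0.6 -1.3] w 32.3
toolx [ 0.007  0.003 -1.   ] z-yaw -1.7895 q7 -1.93
delta tool [  9.8   27.94 433.97] norm 435.0
  turn [-0.5887 -0.0021 -0.0069]
  turn [ 2.5528 -0.009   0.0027]
```

View pics/w6.png

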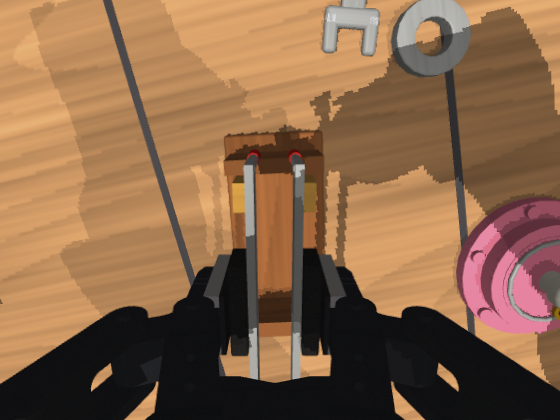

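View pics/s6.png

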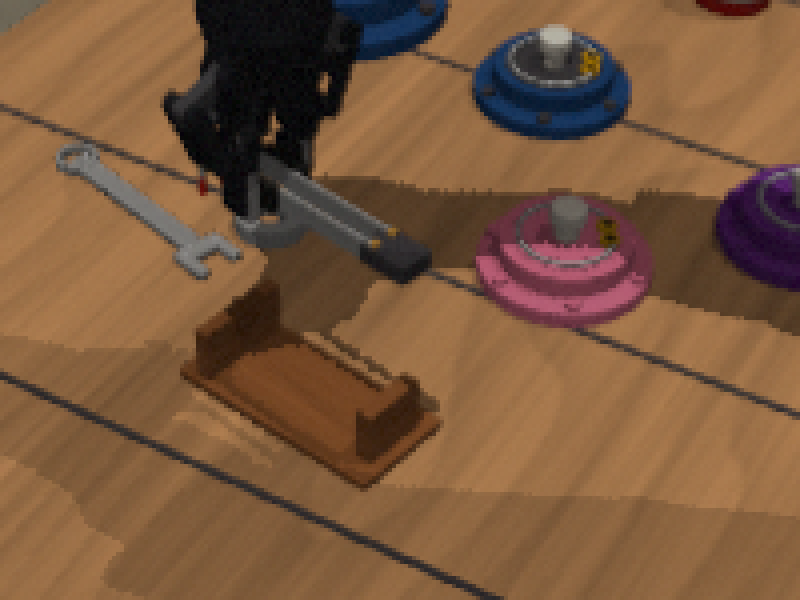

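```bash
python3 - <<'E'
import cv2
im=cv2.imread('pics/w6.png')
cv2.imwrite('pics/c6.png',cv2.resize(im[145:185,235:315],None,fx=10,fy=10,interpolation=cv2.INTER_CUBIC))
E
```

```text
(no output)
```

View pics/c6.png

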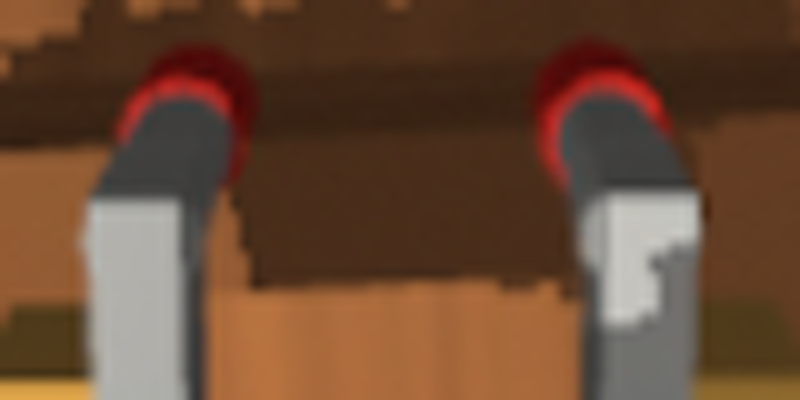

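```bash
python3 - <<'E'
from h import *
cp=__import__('json').load(open('w6.json'))
s=ctrl.read_state();M=Rm(s['tool_rot']);p=s['eef_pos']
for z in (125,128.6,131):
  l=unproj(cp,254.55,154.35,z);r=unproj(cp,293.25,154.05,z)
  print(l,r,np.linalg.norm(l-r),'tool',(M.T@(l-p)).round(2),(M.T@(r-p)).round(2))
print(p,cp['eye'])
E
```

```text
[620.13506685 143.59947873 125.        ] [616.61489021 127.18139063 125.        ] 16.791225692338752 tool [25.51 47.79 -9.61] [25.46 47.91  7.18]
[620.54733106 143.29692337 128.6       ] [617.1059651  127.24640793 128.6       ] 16.415299133977097 tool [21.91 48.27 -9.42] [21.86 48.39  7.  ]
[620.82217387 143.09521981 131.        ] [617.43334836 127.2897528  131.        ] 16.164681428402634 tool [19.52 48.59 -9.29] [19.47 48.72  6.88]
[571.27619291 144.53493587 150.2750841 ] [638.5493589550196, 130.0854689831711, 285.79846222054476]
```

The tips are 16.4 mm apart, with their midpoint at tool (22, 48.3, -1.2). I carry them over to the cover.

```bash
python3 - <<'E'
from h import *
go([497.4,-261.3,140],.36-np.pi/2)
E
python3 -m handwheel '-0.25 0 1 10 0 0 0;-0.25 0 1 20 0 0 0;-0.25 0 1 30 0 0 0;-0.25 0 1 30 0 0 0;-0.25 0 1 30 0 0 0;-0.25 0 1 30 0 0 0;-0.25 0 1 30 0 0 0;-0.25 0 1 30 0 0 0;-0.25 0 1 30 0 0 0;-0.25 0 1 30 0 0 0'
python3 -m handwheel '-0.25 0 0 20 0 0 0;-0.25 0 1 10 -0.05 0 0;-0.25 0 1 5 -0.07 0 0;-0.25 0 1 0 -0.08 0 0;-0.25 0 1 0 -0.08 0 0;-0.25 0 1 0 -0.08 0 0;-0.25 0 1 0 -0.08 0 0;-0.25 0 1 0 -0.07 0 0;-0.25 0 1 0 -0.05 0 0;-0.25 0 1 0 0 0 0'
python3 - <<'E'
from h import *
go([497.4,-261.3,140],.36-np.pi/2)
E
```

```text
t 8.9 pos [571.28 144.53 150.28] F [-0.8  0.1 -1.2] w 32.0
toolx [ 0.005  0.002 -1.   ] z-yaw -1.7895 q7 -1.93
delta tool [  9.08  15.9  412.23] norm 412.6
  turn [-0.5787 -0.0017 -0.0051]
  turn [ 2.5629e+00 -6.7000e-03  2.3000e-03]
clock: 9.9
eef_pos: [514.9, -132.2, 142.1]
tool_rot: [-1.476, 1.561, 3.024]
force: [-0.7, -0.1, -1.3]
width: 32.0
clock: 10.9
eef_pos: [502.8, -183.1, 134.8]
tool_rot: [-1.853, 1.542, -3.074]
force: [-0.0, 0.0, -1.7]
width: 32.6
t 10.9 pos [ 502.76 -183.08  134.81] F [-0.   0.  -1.7] w 32.6
toolx [-0.028 -0.002 -1.   ] z-yaw -1.2209 q7 -0.98
delta tool [ -4.89 -31.99  71.6 ] norm 78.6
  turn [-0.01   -0.0081  0.0272]
  turn [3.1313 0.0427 0.0126]
```

```bash
python3 -m handwheel '-0.25 -2 -4 10 0 -0.004 0.014;-0.25 -2 -7 15 -0.01 -0.004 0.013;-0.25 -2 -7 15 0 0 0;-0.25 -2 -6 14 0 0 0;-0.25 -2 -4 10 0 0 0;-0.25 -1 -2 4 0 0 0;-0.25 0 0 0 0 0 0;-0.25 0 0 0 0 0 0'
python3 - <<'E'
from h import *
import json
go([497.4,-261.3,120],.36-np.pi/2)
cp=camera_params('wrist');cv2.imwrite('pics/w7.png',get_image('wrist'))
json.dump({k:(v.tolist() if hasattr(v,'tolist') else v) for k,v in cp.items()},open('w7.json','w'))
E
```

```text
clock: 11.7
eef_pos: [493.7, -265.3, 144.7]
tool_rot: [-1.409, 1.569, -2.63]
force: [0.3, 0.2, -0.5]
width: 32.6
t 11.7 pos [ 493.71 -265.29  144.73] F [ 0.3  0.2 -0.5] w 32.6
toolx [-0.002 -0.001 -1.   ] z-yaw -1.2202 q7 -0.84
delta tool [24.72  4.88 -2.49] norm 25.3
  turn [-0.0094  0.0003  0.002 ]
  turn [ 3.1322e+00  3.1000e-03 -5.0000e-04]
```

View pics/w7.png

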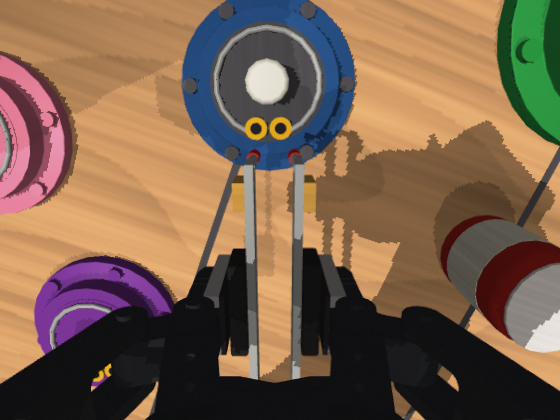

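```bash
python3 - <<'E'
from h import *
import cv2
im=cv2.imread('pics/w7.png')
cv2.imwrite('pics/c7.png',cv2.resize(im[110:175,230:310],None,fx=9,fy=9,interpolation=cv2.INTER_CUBIC))
E
```

```text
(no output)
```

View pics/c7.png

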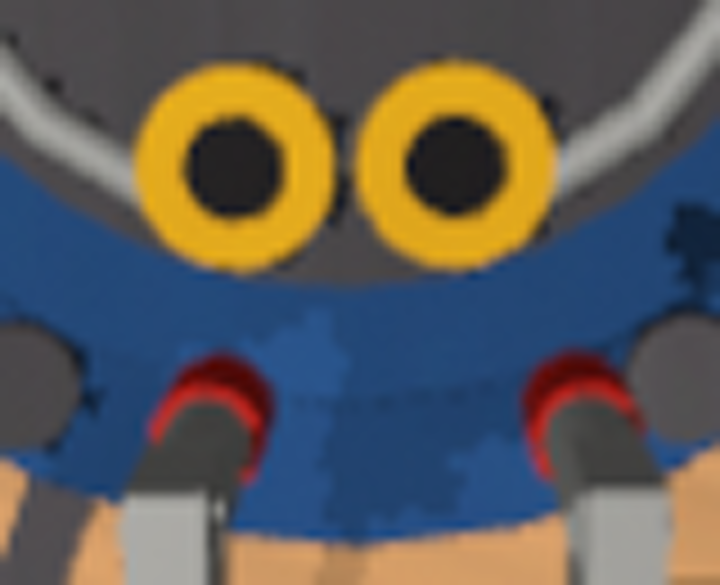

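```bash
cat > eye.py <<'E'
from h import *
def ana(cp,e,t,ze=34,zt=None):
    s=ctrl.read_state();M=Rm(s['tool_rot']);p=s['eef_pos']
    if zt is None: zt=p[2]-22.3
    E=[unproj(cp,*x,ze) for x in e];T=[unproj(cp,*x,zt) for x in t]
    print('eyes',E[0].round(1),E[1].round(1),np.linalg.norm(E[0]-E[1]).round(2),'tips',T[0].round(1),T[1].round(1),np.linalg.norm(T[0]-T[1]).round(2))
    for a,b in zip(E,T): print('need tool',(M.T@(a-b)).round(2))
    print('TCP',p.round(1))
E
python3 - <<'E'
from eye import *
cp=__import__('json').load(open('w7.json'))
f=lambda u,v:(230+(u+.5)/9-.5,110+(v+.5)/9-.5)
ana(cp,[f(235,167),f(455,165)],[f(225,401),f(571,398)])
E
```

```text
eyes [ 539.2 -234.7   34. ] [ 544.7 -249.6   34. ] 15.86 tips [ 536.  -239.8  122.4] [ 541.7 -255.   122.4] 16.22
need tool [88.44  4.91 -3.72]
need tool [88.44  4.91 -4.08]
TCP [ 493.8 -265.1  144.7]
```

Eye spacing reads 15.9 mm and tip spacing 16.2 mm. The shift needed is y +4.9, z -3.9, and about 78 down.

```bash
python3 -m handwheel '-0.25 8 2 -2 -0.01 0 0;-0.25 14 2 -1 0 0 0;-0.25 14 1 -1 0 0 0;-0.25 10 0 0 0 0 0;-0.25 5 0 0 0 0 0;-0.25 0 0 0 0 0 0;-0.25 0 0 0 0 0 0'
python3 - <<'E'
from h import *
import json
go([500,-264,66.5],.355-np.pi/2)
cp=camera_params('wrist');im=get_image('wrist');cv2.imwrite('pics/w8.png',cv2.resize(im[100:180,220:320],None,fx=7,fy=7,interpolation=cv2.INTER_CUBIC))
json.dump({k:(v.tolist() if hasattr(v,'tolist') else v) for k,v in cp.items()},open('w8.json','w'))
E
```

```text
clock: 12.45
eef_pos: [498.5, -253.9, 89.9]
tool_rot: [-2.703, 1.568, 2.379]
force: [-0.9, -0.4, -0.4]
width: 32.4
t 12.45 pos [ 498.49 -253.9    89.89] F [-0.9 -0.4 -0.4] w 32.4
toolx [-0.002  0.002 -1.   ] z-yaw -1.2006 q7 -0.85
delta tool [23.36 -2.22 10.03] norm 25.5
  turn [ 0.0152 -0.0026  0.0012]
  turn [-3.1264e+00 -1.9000e-03 -4.0000e-03]
```

View pics/w8.png

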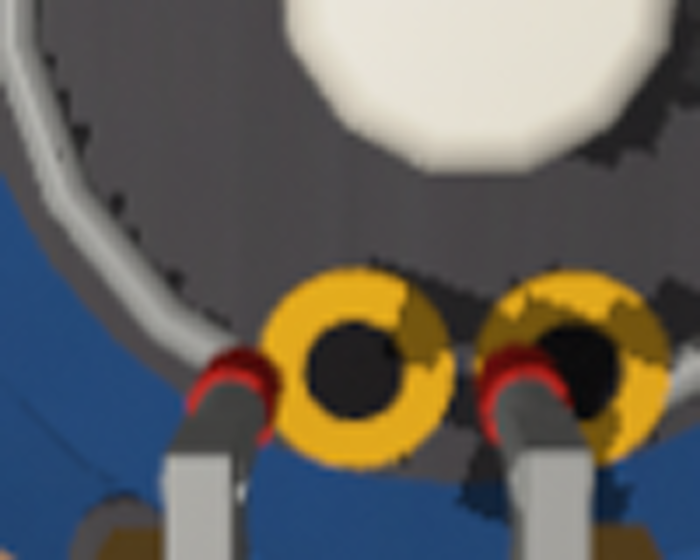

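```bash
python3 - <<'E'
from eye import *
cp=__import__('json').load(open('w8.json'))
f=lambda u,v:(220+(u+.5)/7-.5,100+(v+.5)/7-.5)
ana(cp,[f(355,370),f(574,371)],[f(243,384),f(517,380)])
E
```

```text
eyes [ 539.  -234.7   34. ] [ 544.8 -249.7   34. ] 16.02 tips [ 540.1 -227.5   67.7] [ 546.3 -242.8   67.7] 16.51
need tool [33.69 -3.58  6.4 ]
need tool [33.69 -3.88  5.91]
TCP [ 498.5 -254.    90. ]
```

```bash
python3 -m handwheel '-0.25 0 -1.5 2.5 0.01 0 0;-0.25 3 -1 2 0 0 0;-0.25 4 -0.5 1 0 0 0;-0.25 4 0 0 0 0 0;-0.25 2 0 0 0 0 0;-0.25 0 0 0 0 0 0;-0.25 0 0 0 0 0 0;-0.25 0 0 0 0 0 0'
python3 - <<'E'
from h import *
import json
go([500,-264,66.5],.365-np.pi/2)
cp=camera_params('wrist');im=get_image('wrist');cv2.imwrite('pics/w9.png',cv2.resize(im[100:180,220:320],None,fx=7,fy=7,interpolation=cv2.INTER_CUBIC))
json.dump({k:(v.tolist() if hasattr(v,'tolist') else v) for k,v in cp.items()},open('w9.json','w'))
E
```

```text
clock: 13.3
eef_pos: [498.3, -261.8, 77.2]
tool_rot: [1.921, 1.57, 0.708]
force: [0.4, -0.3, -0.7]
width: 32.1
t 13.3 pos [ 498.26 -261.8    77.18] F [ 0.4 -0.3 -0.7] w 32.1
toolx [ 0.001  0.    -1.   ] z-yaw -1.2127 q7 -0.85
delta tool [10.68  0.85  2.67] norm 11.0
  turn [-0.0069 -0.0002 -0.0007]
  turn [ 3.1347e+00 -1.0000e-03  4.0000e-04]
```

View pics/w9.png

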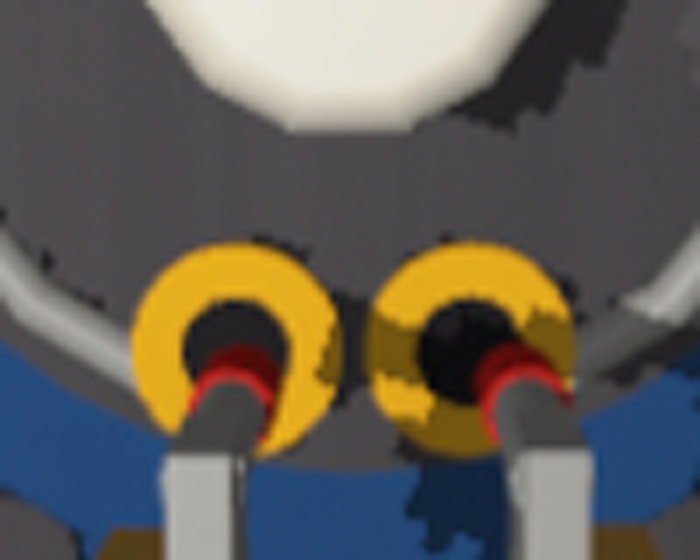

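```bash
python3 - <<'E'
from eye import *
cp=__import__('json').load(open('w9.json'))
f=lambda u,v:(220+(u+.5)/7-.5,100+(v+.5)/7-.5)
ana(cp,[f(237,349),f(471,349)],[f(242,382),f(515,380)])
E
```

```text
eyes [ 539.3 -234.7   34. ] [ 544.8 -249.6   34. ] 15.95 tips [ 540.3 -235.8   54.9] [ 546.2 -251.2   54.9] 16.47
need tool [20.92 -0.58 -1.44]
need tool [20.92 -0.71 -1.96]
TCP [ 498.3 -261.8   77.2]
```

```bash
python3 -m handwheel '-0.25 2 -0.4 -0.8 0 0 0;-0.25 3 0 -0.5 0 0 0;-0.25 3 0 0 0 0 0;-0.25 2 0 0 0 0 0;-0.25 0 0 0 0 0 0;-0.25 0 0 0 0 0 0;-0.25 0 0 0 0 0 0'
python3 - <<'E'
from h import *
import json
go([498,-261,66.5],.36-np.pi/2)
cp=camera_params('wrist');im=get_image('wrist');cv2.imwrite('pics/w10.png',cv2.resize(im[100:180,220:320],None,fx=7,fy=7,interpolation=cv2.INTER_CUBIC))
json.dump({k:(v.tolist() if hasattr(v,'tolist') else v) for k,v in cp.items()},open('w10.json','w'))
cv2.imwrite('pics/s10.png',cv2.resize(get_image('side')[120:220,260:390],None,fx=6,fy=6,interpolation=cv2.INTER_CUBIC))
E
```

```text
clock: 14.05
eef_pos: [497.5, -260.5, 66.4]
tool_rot: [1.802, 1.57, 0.59]
force: [-0.4, 0.3, -0.8]
width: 32.5
t 14.05 pos [ 497.51 -260.45   66.35] F [-0.4  0.3 -0.8] w 32.5
toolx [ 0.001  0.    -1.   ] z-yaw -1.2124 q7 -0.85
delta tool [-0.15  0.27  0.68] norm 0.7
  turn [-0.0016 -0.0002 -0.0008]
  turn [ 3.14e+00 -1.30e-03  3.00e-04]
```

View pics/w10.png

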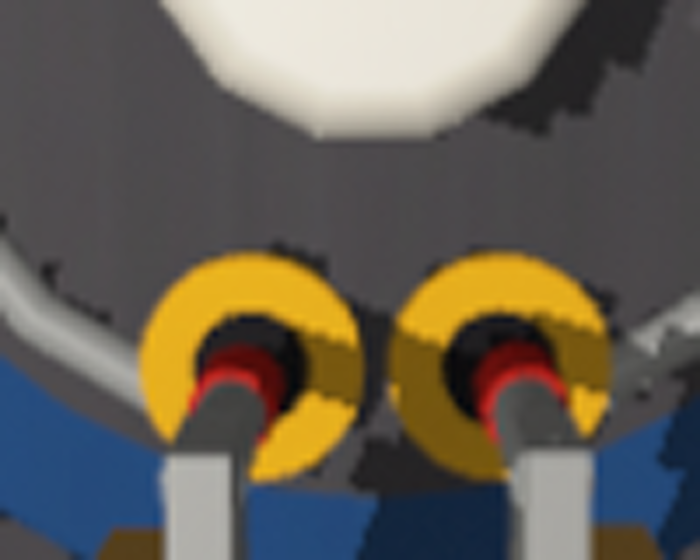

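View pics/s10.png

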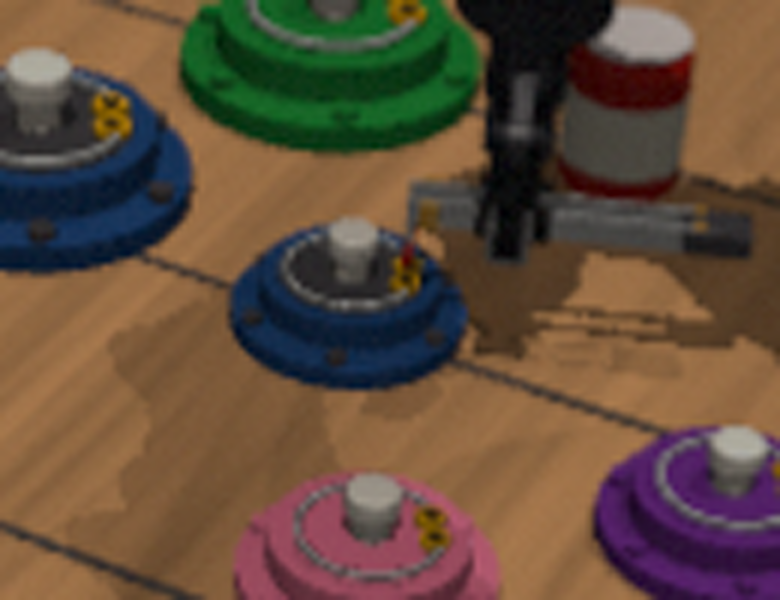

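```bash
python3 - <<'E'
from eye import *
cp=__import__('json').load(open('w10.json'))
f=lambda u,v:(220+(u+.5)/7-.5,100+(v+.5)/7-.5)
for zt in (44,40,48): ana(cp,[f(251,367),f(500,367)],[f(242,381),f(515,380)],zt=zt)
sc=camera_params('side')
for P in ([540,-235.3,44],[545.5,-250.5,44],[540,-235.3,40],[539.3,-234.7,34]): print(((proj(sc,P)-[260,120]+.5)*6-.5).round(0))
E
```

```text
eyes [ 539.2 -234.6   34. ] [ 544.8 -249.6   34. ] 15.96 tips [ 539.6 -234.4   44. ] [ 545.4 -249.8   44. ] 16.47
need tool [10.   -0.45  0.05]
need tool [10.   -0.51 -0.46]
TCP [ 497.5 -260.5   66.4]
eyes [ 539.2 -234.6   34. ] [ 544.8 -249.6   34. ] 15.96 tips [ 539.  -234.4   40. ] [ 545.  -250.2   40. ] 16.89
need tool [6.   0.09 0.27]
need tool [ 6.    0.02 -0.67]
TCP [ 497.5 -260.5   66.4]
eyes [ 539.2 -234.6   34. ] [ 544.8 -249.6   34. ] 15.96 tips [ 540.2 -234.4   48. ] [ 545.8 -249.5   48. ] 16.05
need tool [14.   -0.99 -0.17]
need tool [14.   -1.05 -0.26]
TCP [ 497.5 -260.5   66.4]
[403. 262.]
[407. 244.]
[402. 268.]
[402. 279.]
```

Alignment is within 0.5 mm. The side view shows the tip just above the eye at (405,265) and the cap up. I run a steadiness check before handing in.

```bash
python3 -m handwheel '-0.25 0 0 0 0 0 0;-0.25 0 0 0 0 0 0;-0.25 0 0 0 0 0 0'
python3 - <<'E'
from h import *
go([497.5,-260.5,66.4]);print(abs(ctrl.read_state()['qd']).max())
for i in range(4): im=get_image('wrist'); s=ctrl.read_state(); print(s['clock'],s['eef_pos'].round(2),s['width'],abs(s['qd']).max().round(4))
cv2.imwrite('pics/w11.png',cv2.resize(im[100:180,220:320],None,fx=7,fy=7,interpolation=cv2.INTER_CUBIC))
E
```

```text
clock: 14.45
eef_pos: [497.7, -260.6, 66.7]
tool_rot: [1.359, 1.569, 0.147]
force: [0.2, 0.1, -1.2]
width: 32.0
t 14.45 pos [ 497.71 -260.57   66.66] F [ 0.2  0.1 -1.2] w 32.0
toolx [ 0.001  0.    -1.   ] z-yaw -1.2124 q7 -0.85
delta tool [ 0.26 -0.18 -0.14] norm 0.3
0.0016640122030832337
14.5 [ 497.73 -260.56   66.67] 32.16483610472599 0.0021
14.55 [ 497.71 -260.61   66.65] 32.214044187521196 0.0024
14.6 [ 497.65 -260.56   66.61] 32.71995539724201 0.001
14.65 [ 497.68 -260.56   66.63] 32.07880904070868 0.0029
```

View pics/w11.png

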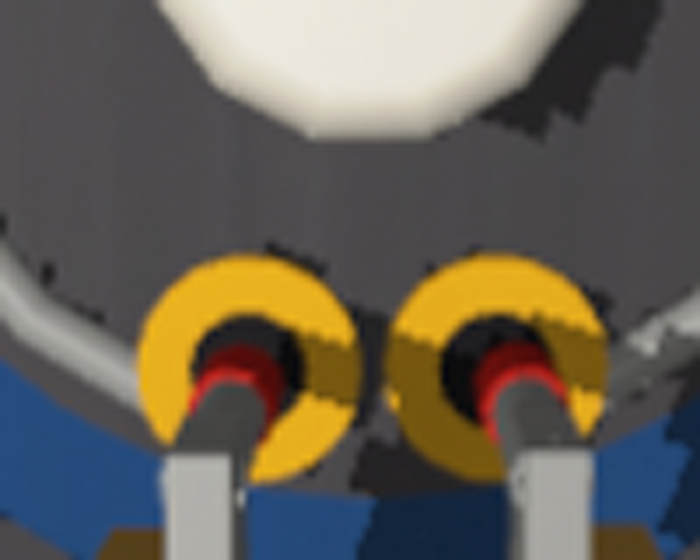

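The picture shows both red tips over the black eyes, left tip (242,381) over eye (249,367) and right tip (515,380) over eye (497,367), and nothing moving. I hand the job in.

```bash
python3 -c "
from cell import ctrl
print(ctrl.finish_job())"
```

```text
the job is handed in; nothing more can be done
None
```

I pressed the small blue cover's cap to its stop, let it up, then lifted the tweezers off the rest and handed in at 14.65 s while still holding them squeezed over the ring's eyes. No verdict is reported, so the results below are my own measurements.

- **Cap:** the press read 29 N on the wrist at the stop height (TCP z = 53.9 mm). The later side view shows the cap up again.
- **Tip spacing:** the tips measured about 16.5 mm apart in the wrist picture, with the jaws at about 32 mm.
- **Tip position:** each tip was within about 0.7 mm horizontally of its eye, and about 10 mm above it.
- **Height:** the 10 mm comes from the grasp height. The side view only roughly confirms it, at about 6–10 mm.
- **Steadiness:** the arm stayed within about 0.1 mm over the last 0.2 s, the tool axis was within 0.002 rad of vertical, and there was no sign of contact.
- **Bystanders:** I did not re-measure the bearing, spanner, hammer or grease can at the end. The arm's path kept well clear of them.

No check failed. The early moves overshot by a few millimetres, and I corrected that from the wrist camera before the final descent.

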